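# Vent the drill's coolant tank with its bayonet cap

## Robot

A 7-joint arm with a two-finger parallel gripper is mounted at the origin on the work surface. World frame = base frame: x ahead of the robot, y to its left, z up, the work surface at z = 0. Lengths are in m, angles in rad, forces in N, time in s.
With the tool pointing down it reaches from about 0.425 to 0.925 m from the base axis. Payload 6.8 kg.
Tool frame: the origin (TCP) lies on the centre line of the jaws, within the pads' length; the fingertips stand 14 mm ahead of it and the grasp point (between the pads) lies 5 mm behind it; z points along the fingers, x is the direction in which the jaws open and shut, and the axes are right-handed (so a half turn about z gives the same grasp; the last joint's range is limited). The gripper opens to 88 mm and grips with 3 to 60 N. Pads are 20 mm wide; open, the fingers measure 115 mm over their backs; the gripper's body (75 mm by 178 mm) begins 61 mm behind the grasp point.
Start: joints at [1.095, 0.477, 0.022, 1.555, -0.011, 1.109, -0.083], TCP at [0.243, -0.63, 0.237] pointing down, gripper open.
Joint ranges: [-2.96, 2.96], [-0.34, 2.1], [-1.41, 1.46], [0.24, 2.44], [-1.37, 4.51], [0.17, 1.92], [-2.96, 2.96]. Speed limits (rad/s): [2.39, 2.39, 3.14, 3.14, 3.14, 3.14, 3.14].

## Interface

Orientations are given as a unit quaternion [w, x, y, z].
In Python, from station import * gives the robot as it stands. The module is installed in compiled form; this text tells all that it offers. Calls block until the motion is done:
- move_pose(position, orientation): joint-space move of the TCP to a pose.
- servo_line(position, ori=None, rate=0.15): straight line of the TCP; ori=None keeps the orientation; rate is the mean speed in m/s.
- move_joints(angles): joint-space move.
- open_gripper() and close(effort=None): open the fingers fully, or close them until they stop; effort is the grip in N (None keeps the last).
- sleep(seconds).
- ik(position, orientation): joint angles nearest the present ones, or None.
- sense(): the state.
- camera(name): name is "scene" or "top" or "wrist"; returns a dict with "img" (400x640x3 uint8, red, green, blue), "fx", "fy", "cx", "cy" (pixels), "R" (3x3) and "t" (3): a world point X has camera coordinates R X + t; the wrist camera has in their place "hand_eye" (4x4, takes a point from camera to tool coordinates, whose origin is the TCP and whose axes are the tool frame's). Camera axes: x right, y down, z forward; pixel columns grow to the right and rows downward; lengths in m; the calibration is good to about 2 mm. A picture is of the moment at which its call begins: read the wrist's pose just before it. There is no depth.
A pose or a line that the arm cannot do raises Unreachable and nothing moves.
- close_job(): hands the job in, once; it reports no verdict.
The state is a dict: "clock": time; "q": joint angles; "joint_vel": joint speeds; "tau": joint torques, N m; "ee_pos": TCP position; "orientation": TCP orientation; "contact_force": force on the tool from outside, world axes, zero at the start; "wrist_torque": the same for the moment, N m; "finger_gap": finger opening in m.
Only numpy, scipy, OpenCV 4.12 (cv2) and the standard library are available. Lean on these libraries where they do the work, as an engineer would, in place of code of your own. Each camera call takes 0.05 s, during which the arm holds its last target.

## Task

Take the dipstick cap from its ring stand, feed its rod down the guide hole in the coolant tank's square filler neck and lower it with its two lugs through the neck's slots until it is fully down. Then turn it clockwise (seen from above) to the vent position, half of its quarter turn, where the bar handle lies along the neck's marked diagonal, never so far that it moves the spring catch of the lock. Finish while still gripping the cap there: do not let go; leave the drilled block, the bottle and the spanner where they are.

Things in the scene. Friction and masses are not known exactly. Their poses are not given: they have to be found in the camera images.
- cap: Loose black cap with steel dipstick, about 160 g, half-turn symmetric. Origin on its axis at the flange's underside; z up, x along handle and lugs. Flange 62 mm across, z 0 to 8 mm. Plug 44 mm across, down to z -16 mm. Two steel lugs along +x and -x reach 38 mm from the axis, 10 mm wide, z -14 to -8 mm. It starts hanging in the stand on its lugs, origin 74 mm above the table, any heading.
- handle (a point): Grip point of the cap's bar handle, on the axis, 32 mm above the cap's origin. The bar stands on the flange: 54 mm long (cap x), 16 mm wide (cap y), from 8 to 44 mm above the cap's origin. Close across the 16 mm.
- rod_tip (a point): Lower end of the cap's rod, on the axis, 65 mm below the cap's origin; rod 10 mm in diameter, its last 4 mm tapered.
- stand: Fixed upright steel ring, 80 mm outside and 50 mm inside diameter, 60 mm high, in which the cap hangs; origin at the centre of its underside.
- tank: Fixed blue coolant tank 150 mm (x) by 120 mm (y), steel top sheet at 62 mm; on it, centred, a square aluminium neck of 96 mm side, up to 79 mm. Origin at the centre of the underside, straight below the neck's centre, z up. The cap goes in with its handle along the tank's x, either way round; fully down, its flange lies on the neck (cap origin 79 mm above the tank's).
- guide_hole (a point): Centre of the mouth of the 14 mm round guide hole in the tank's 6 mm thick top sheet, 62 mm above the tank's origin, seen through the neck's opening; free space below down to 3 mm above the table.
- neck_top (a point): Centre of the neck's opening on its top face, 79 mm above the tank's origin. Opening: round hole of 50 mm diameter with two slots 18 mm wide along the tank's +x and -x, reaching 40 mm from the centre. The roof is 6 mm thick; below it the lugs turn in a free space 11 mm high.
- vent_mark (a point): Same point as neck_top; its x axis is the vent diagonal, 45 degrees clockwise (from above) from the tank's x, shown by dark lines on two corners of the neck. The handle lies along it at the vent position. The cap turns freely clockwise from the slots, anticlockwise is blocked; the catch is met at about 60 degrees, the locked end is near 90.
- catch (a joint): Spring plunger of the lock, with a round 10 mm nose, in the neck's -y wall: 0 at rest, grows up to 0.006 m as a passing lug pushes it outwards (about 1 N to start, 3 N at the end).
- block: Bystander: loose drilled steel block 80 x 50 x 25 mm; origin under its centre.
- oil: Bystander: loose white plastic bottle, 56 mm diameter, 130 mm high; origin under its centre.
- spanner: Bystander: loose steel spanner 140 mm long lying on the table; origin under its middle.
Not all that is in view belongs to the job. What is shaped like the cap but blue or green is not meant.

How it is judged:
On the way, in this order (a step that is already met when the one before it is completed fails the run):
1. the rod end is through the guide hole (z of rod_tip in the frame of tank below 0.054 m and horizontal distance between rod_tip and guide_hole below 0.006 m), for 0.05 s.
2. the cap is fully down with its lugs through the slots (z of cap in the frame of tank below 0.0825 m and horizontal distance between cap and neck_top below 0.006 m and angle between the x axis of cap and the x axis of tank, either way round below 0.35 rad), for 0.05 s.
3. the cap is at the vent position and gripped (angle between the x axis of cap and the x axis of vent_mark, either way round below 0.17 rad and z of cap in the frame of tank below 0.083 m and contact force between the fingers and cap above 1 N), for 0.5 s.
At the end, for the whole second after the job is handed in: The cap sits in the neck, within 4 mm of fully down, 6 mm of centre and upright within about 6 degrees, turned to within about 10 degrees of the vent diagonal, at rest, the catch not pushed, and the gripper still grips the cap (more than 1 N) (all of step 3 and z of cap in the frame of tank above 0.076 m and horizontal distance between cap and neck_top below 0.006 m and angle between cap's own z axis and vertical below 0.1 rad and value of joint catch below 0.0015 m and linear speed of cap below 0.02 m/s and angular speed of cap below 0.15 rad/s); the arm keeps its last pose, push and grip.
It fails at once if the cap is turned on towards the lock: it pushes the spring catch or passes 70 degrees (value of joint catch above 0.0015 m or (z of cap in the frame of tank below 0.083 m and horizontal distance between cap and neck_top below 0.01 m and angle between the x axis of cap and the x axis of tank, either way round above 1.22 rad)).
It fails at once if a bystander is moved by more than 3 cm (distance of any of block, oil, spanner from where it was at the start of the episode above 0.03 m).
It also fails if it takes over 48 s, if anything falls off the work surface, if the arm or the gripper's body presses on something with over 40 N, if the wrist force passes 120 N, or if a joint passes its speed limit or range.

## Working session

There is one attempt and no reset: what is moved stays moved. The work goes in short steps, each a Python script; the robot and the scene stay as the last script left them, time stands still between calls to the robot, and variables do not carry over. Pictures are saved under pics/ and viewed, and the job is handed in when it is done.

```bash
mkdir -p pics; ls
python3 - <<'E'
from station import *
import cv2,numpy as np
for n in ["scene","top","wrist"]:
    c=camera(n); cv2.imwrite(f"pics/{n}0.png",c["img"][:,:,::-1]); print(n,{k:(np.round(v,4).tolist() if k!="img" else 0) for k,v in c.items()})
print(sense())
E
```

```text
pics
scene {'img': 0, 'fx': 495.648, 'fy': 495.648, 'cx': 323.6109, 'cy': 195.2639, 'R': [[0.8298, 0.558, 0.0058], [0.3844, -0.5641, -0.7308], [-0.4045, 0.6086, -0.6826]], 't': [-0.4446, -0.1712, 1.4202]}
top {'img': 0, 'fx': 402.4575, 'fy': 402.4575, 'cx': 321.7015, 'cy': 191.4729, 'R': [[-0.0206, -0.9998, 0.0042], [-0.981, 0.0194, -0.193], [0.1929, -0.0081, -0.9812]], 't': [-0.0345, 0.5651, 0.8153]}
wrist {'img': 0, 'fx': 324.7337, 'fy': 324.7337, 'cx': 324.4675, 'cy': 202.8761, 'hand_eye': [[1.0, -0.0, 0.0006, 0.0003], [-0.0001, 0.9654, 0.2607, -0.0718], [-0.0006, -0.2607, 0.9654, -0.1483], [0.0, 0.0, 0.0, 1.0]]}
{'clock': 0.15, 'q': array([ 1.09490712,  0.47760267,  0.02235918,  1.55616432, -0.01147599,
        1.10929012, -0.08310217]), 'joint_vel': array([ 2.43781268e-05, -1.23341742e-03, -2.22689933e-04, -2.53251600e-03,
        9.23915419e-05, -8.90186610e-04, -1.62081716e-04]), 'tau': array([ 1.96400171e-03, -5.83287442e+01,  1.53650891e+00, -2.72877002e+01,
       -5.42183162e-02,  1.44439540e-02,  1.17201025e-04]), 'ee_pos': array([ 0.24253276, -0.62947655,  0.23593572]), 'orientation': array([-3.27425088e-04,  8.24490000e-01, -5.65876129e-01, -5.82301890e-04]), 'contact_force': array([ 0.44094809, -0.27223663,  0.28663888]), 'wrist_torque': array([-0.03875199,  0.00587376,  0.04384937]), 'finger_gap': 0.08767320055996264}
```

View pics/top0.png

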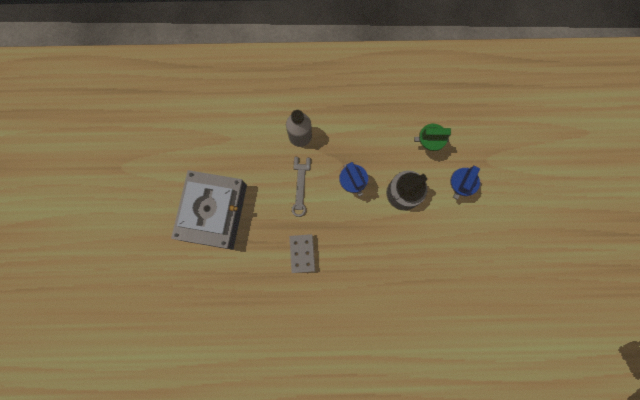

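View pics/scene0.png

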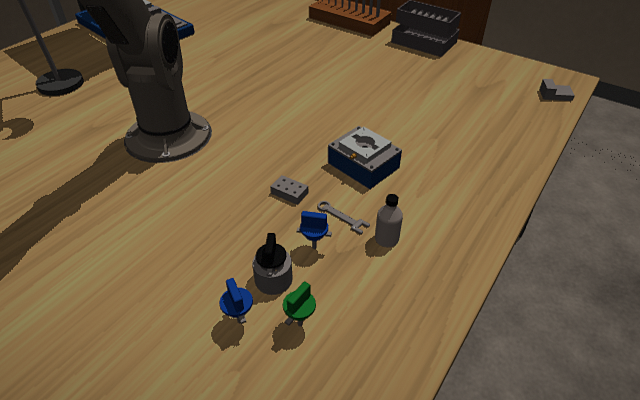

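The black cap in the grey ring stand is at top (410,187) and scene (271,257). The decoys are blue at top (354,179) and (466,182), and green at (433,138). Only the black one fits the description. I'll enlarge the crops to confirm it.

```bash
cat > h.py <<'E'
from station import *
import cv2,numpy as np
def proj(c,X):
    p=c["R"]@np.asarray(X,float)+c["t"]; return np.array([c["fx"]*p[0]/p[2]+c["cx"],c["fy"]*p[1]/p[2]+c["cy"]])
def wristext(c,s):
    from scipy.spatial.transform import Rotation as Ro
    q=s["orientation"]; T=np.eye(4); T[:3,:3]=Ro.from_quat([q[1],q[2],q[3],q[0]]).as_matrix(); T[:3,3]=s["ee_pos"]
    M=np.linalg.inv(T@np.array(c["hand_eye"])); c["R"]=M[:3,:3]; c["t"]=M[:3,3]; return c
def at(c,u,v,z):
    R=np.array(c["R"]);C=-R.T@c["t"]; d=R.T@np.array([(u-c["cx"])/c["fx"],(v-c["cy"])/c["fy"],1]); return C+d*(z-C[2])/d[2]
E
python3 - <<'E'
from h import *
import pickle
c=camera("top"); i=c["img"]; pickle.dump(c,open("top.pkl","wb"))
s=camera("scene"); pickle.dump(s,open("scene.pkl","wb"))
a=cv2.resize(i[145:245,370:470],(400,400),interpolation=cv2.INTER_CUBIC)
b=cv2.resize(i[160:260,160:260],(400,400),interpolation=cv2.INTER_CUBIC)
cv2.imwrite("pics/crop1.png",np.hstack([a,b])[:,:,::-1])
a=cv2.resize(s["img"][220:320,220:320],(400,400),interpolation=cv2.INTER_CUBIC)
b=cv2.resize(s["img"][105:205,315:415],(400,400),interpolation=cv2.INTER_CUBIC)
cv2.imwrite("pics/crop2.png",np.hstack([a,b])[:,:,::-1])
print(at(c,410,187,.11),at(c,208,208,.079),at(s,271,240,.118))
E
```

```text
[ 0.55925809 -0.22484217  0.11      ] [0.52924357 0.19186884 0.079     ] [ 0.56374744 -0.22791255  0.118     ]
```

View pics/crop1.png

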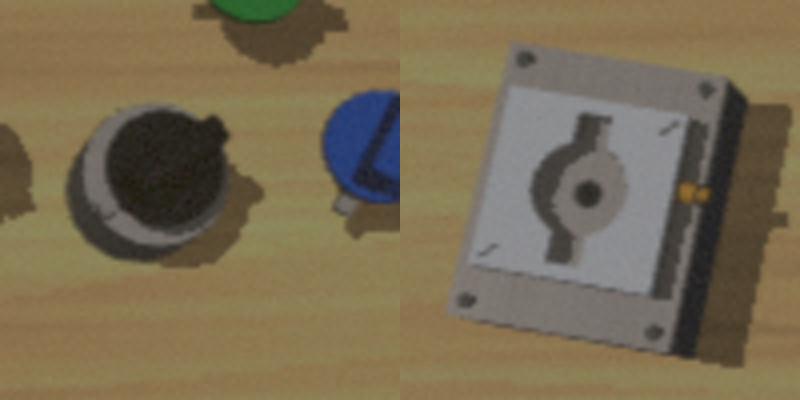

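View pics/crop2.png

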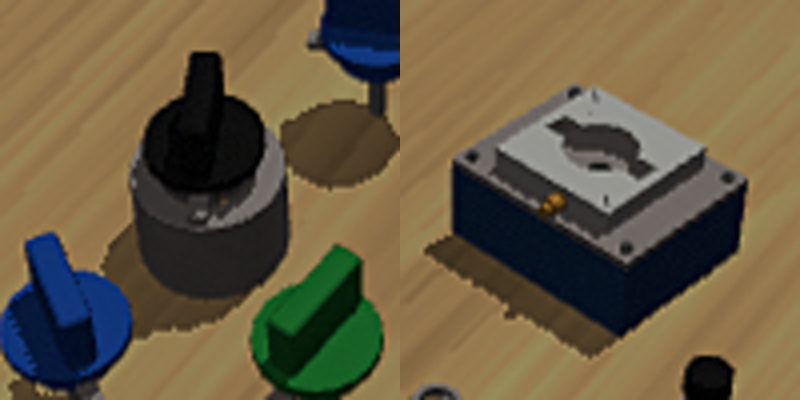

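The crops confirm it: the black cap hangs in the steel ring. The tank's catch (brass) sits on its right side in the top view, so tank -y points about world -y and tank x about world +x. The marks on the upper-right and lower-left corners agree with that. Next I'll take close looks with the wrist camera.

```bash
cat >> h.py <<'E'
def dq(deg):
    a=np.radians(deg)/2; return [0,np.cos(a),np.sin(a),0]
E
python3 - <<'E'
from h import *
import pickle
def look(p,psi,n):
    move_pose(p,dq(psi)); sleep(.2); s=sense(); c=wristext(camera("wrist"),s); pickle.dump(c,open(n+".pkl","wb"))
    cv2.imwrite(f"pics/{n}.png",np.clip(c["img"][:,:,::-1].astype(float)*1.0,0,255)); 
    g=(255*(c["img"]/255.)**.45).astype(np.uint8); cv2.imwrite(f"pics/{n}g.png",g[:,:,::-1]); print(s["clock"],s["ee_pos"],s["q"])
look([.56,-.227,.23],-22,"wcap")
look([.527,.192,.22],20,"wtank")
E
```

```text
2.3083 [ 0.5596778  -0.22803489  0.22990947] [ 0.52963743  0.38824897 -0.31936302  1.72070556  0.13736674  1.05467851
 -0.22120681]
4.1083 [0.52752634 0.19083423 0.21990699] [ 0.06378494  0.38138836 -0.65636236  1.8150239   0.26761025  1.03517806
 -0.34912653][ WARN:0@5.918] global loadsave.cpp:1063 imwrite_ Unsupported depth image for selected encoder is fallbacked to CV_8U.
```

View pics/wcapg.png

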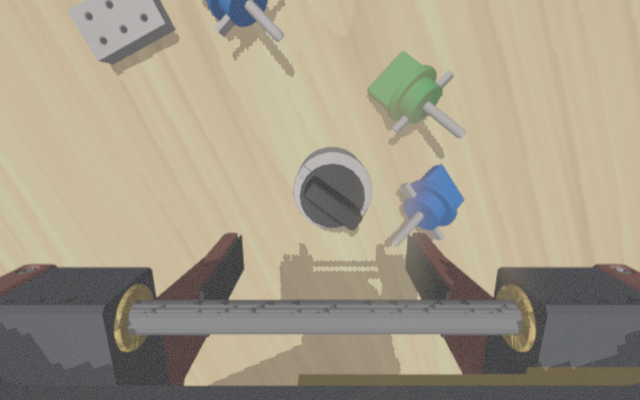

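View pics/wtank.png

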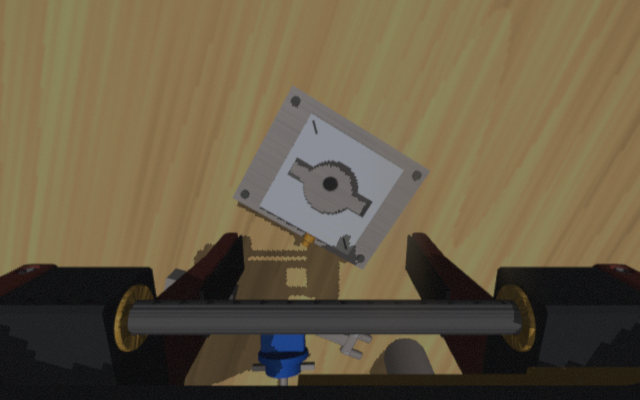

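Run:
```python
import cv2,numpy as np
a=cv2.imread("pics/wcapg.png")[140:240,285:385]
b=cv2.imread("pics/wtank.png")[85:275,230:430]
cv2.imwrite("pics/z1.png",cv2.resize(a,(600,600),interpolation=cv2.INTER_CUBIC))
cv2.imwrite("pics/z2.png",cv2.resize(b,(600,570),interpolation=cv2.INTER_CUBIC))
```

```text
(no output)
```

View pics/z1.png

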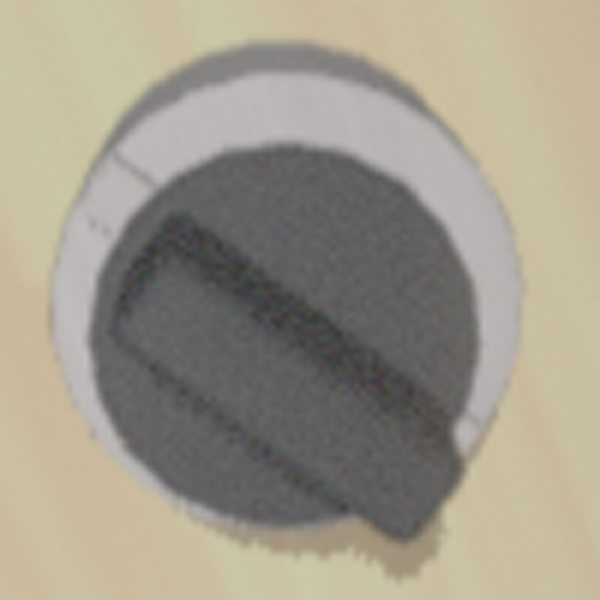

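View pics/z2.png

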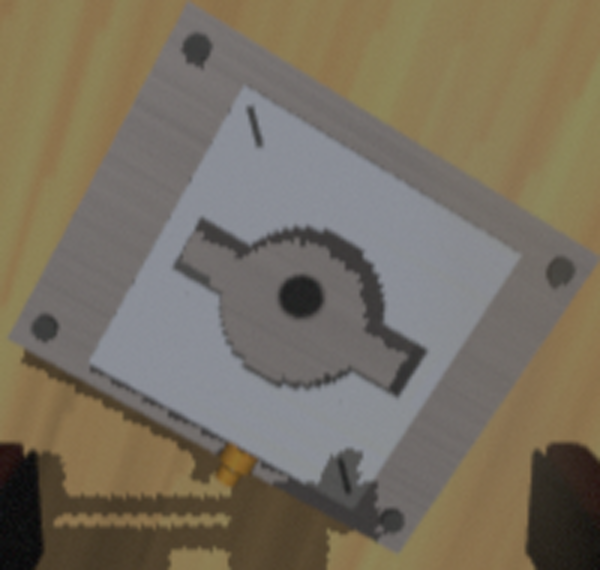

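Run:
```python
from h import *
import pickle
c=pickle.load(open("wcap.pkl","rb")); f=lambda x,y:(285+(x+.5)/6-.5,140+(y+.5)/6-.5)
P=[at(c,*f(*p),.118) for p in [(175,252),(118,335),(408,540),(462,462)]]
P=np.array(P); print(P.round(4), "ctr",P.mean(0), "len",np.linalg.norm(P[3]-P[0]),np.linalg.norm(P[2]-P[1]),"wid",np.linalg.norm(P[1]-P[0]),np.linalg.norm(P[3]-P[2]))
d=(P[3]+P[2]-P[0]-P[1]); print("ang",np.degrees(np.arctan2(d[1],d[0])))
print("flange ctr",at(c,*f(285,336),.081),"dia",np.linalg.norm(at(c,*f(90,336),.082)-at(c,*f(480,336),.082)))
print("ring?",at(c,*f(287,303),.06))
c=pickle.load(open("wtank.pkl","rb")); f=lambda x,y:(230+(x+.5)/3-.5,85+(y+.5)/3-.5)
N=np.array([at(c,*f(*p),.079) for p in [(245,85),(522,255),(90,362)]]); print("neck",N.round(4),"sides",np.linalg.norm(N[1]-N[0]),np.linalg.norm(N[2]-N[0]),"ctr",(N[1]+N[2])/2)
for a,b in[(N[0],N[1]),(N[0],N[2])]: d=b-a;print(np.degrees(np.arctan2(d[1],d[0])))
print("guide",at(c,*f(301,297),.062))
S=np.array([at(c,*f(*p),.079) for p in [(205,217),(175,266),(398,397),(427,350)]]);print("slot ends ctr",S.mean(0)); d=S[0]+S[1]-S[2]-S[3];print(np.degrees(np.arctan2(d[1],d[0])),np.linalg.norm(d)/2)
Q=np.array([at(c,*f(*p),.062) for p in [(188,2),(598,262),(400,552),(10,338)]]);print("tank ctr",Q.mean(0),[np.linalg.norm(Q[i]-Q[i-1]).round(4) for i in range(4)])
for a,b in[(0,1),(3,2)]: d=Q[b]-Q[a];print(np.degrees(np.arctan2(d[1],d[0])))
t=pickle.load(open("top.pkl","rb"));f=lambda x,y:(160+(x+.5)/4-.5,160+(y+.5)/4-.5)
print("guide top",at(t,*f(187,194),.062)); 
N=np.array([at(t,*f(*p),.079) for p in [(108,86),(290,121),(255,297),(70,262)]]);print("neck top",N.mean(0))
for a,b in[(3,0),(2,1)]: d=N[b]-N[a];print(np.degrees(np.arctan2(d[1],d[0])),np.linalg.norm(d))
```

```text
[[ 0.5594 -0.2075  0.118 ]
 [ 0.5477 -0.2153  0.118 ]
 [ 0.5741 -0.2582  0.118 ]
 [ 0.5852 -0.2503  0.118 ]] ctr [ 0.56659591 -0.23284525  0.118     ] len 0.04986484777554101 0.050349936251305294 wid 0.014066716564029908 0.013672212999465624
ang -58.70298660305416
flange ctr [ 0.56633348 -0.23288315  0.081     ] dia 0.061039854283051
ring? [ 0.56727071 -0.23271615  0.06      ]
neck [[0.4929 0.2553 0.079 ]
 [0.587  0.2372 0.079 ]
 [0.4752 0.1614 0.079 ]] sides 0.0958298088224421 0.09556230765751426 ctr [0.53109267 0.19930587 0.079     ]
-10.879655004893442
-100.7088576955065
guide [0.53073825 0.19946459 0.062     ]
slot ends ctr [0.53114651 0.19947249 0.079     ]
168.71422424862428 0.07916237225048965
tank ctr [0.5310806  0.19890412 0.062     ] [np.float64(0.1192), np.float64(0.1499), np.float64(0.1172), np.float64(0.1495)]
-11.40834109627637
-10.664288313267
guide top [0.53176339 0.20003295 0.062     ]
neck top [0.53094389 0.19854296 0.079     ]
-9.472749986535879 0.09408452628507744
-9.81377702388078 0.09341641825050175
```

Wrist and top measurements agree to about 1 mm, and the sizes check (neck 95.7 mm against 96, flange 61 against 62, tank 149.7 x 118). The cap is at (0.5665,-0.2328) with heading -58.7°. The neck is at (0.531,0.1995) with heading -10.9°. I'll look again in the working orientations so that hand-eye errors cancel.

Run:
```python
from h import *
import pickle
print(ik([.531,.1995,.22],dq(79.1)),ik([.531,.1995,.13],dq(34.1)))
def look(p,psi,n):
    move_pose(p,dq(psi)); sleep(.3); s=sense(); c=wristext(camera("wrist"),s); pickle.dump(c,open(n+".pkl","wb"))
    g=(255*(c["img"]/255.)**.45).astype(np.uint8); print(s["clock"],s["ee_pos"],s["q"]); return c,g
c,g=look([.531,.1995,.22],79.1,"wtank2")
u,v=proj(c,[.531,.1995,.07]).astype(int); print(u,v); cv2.imwrite("pics/t2.png",cv2.resize(c["img"][v-60:v+60,u-60:u+60,::-1],(600,600),interpolation=cv2.INTER_CUBIC))
print(u-60,v-60)
c,g=look([.5665,-.2328,.22],31.3,"wcap2")
u,v=proj(c,[.5665,-.2328,.1]).astype(int); print(u-50,v-50); cv2.imwrite("pics/c2.png",cv2.resize(g[v-50:v+50,u-50:u+50,::-1],(600,600),interpolation=cv2.INTER_CUBIC))
```

```text
[ 0.19705294  0.44890574 -0.86421934  1.79168869  0.38383541  1.07889678
  0.57675905] [ 0.03846555  0.51043674 -0.65771405  1.87787693  0.39575581  0.88627762
 -0.21770384]
5.3417 [0.53095772 0.19953305 0.22005751] [ 0.19670733  0.4486401  -0.86392837  1.79176316  0.38376655  1.07888147
  0.57633737]
324 192
264 132
7.2917 [ 0.5667406  -0.2320656   0.22006774] [ 0.78874522  0.47428299 -0.67681362  1.69336462  0.32836788  1.09030121
  0.55964048]
273 151
```

View pics/t2.png

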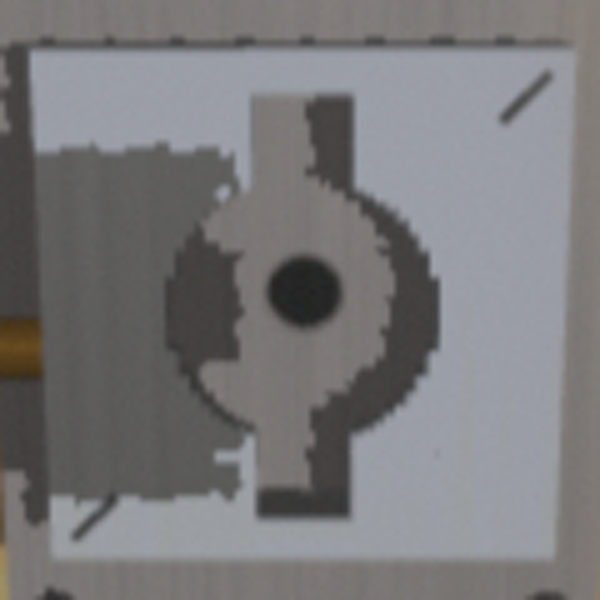

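View pics/c2.png

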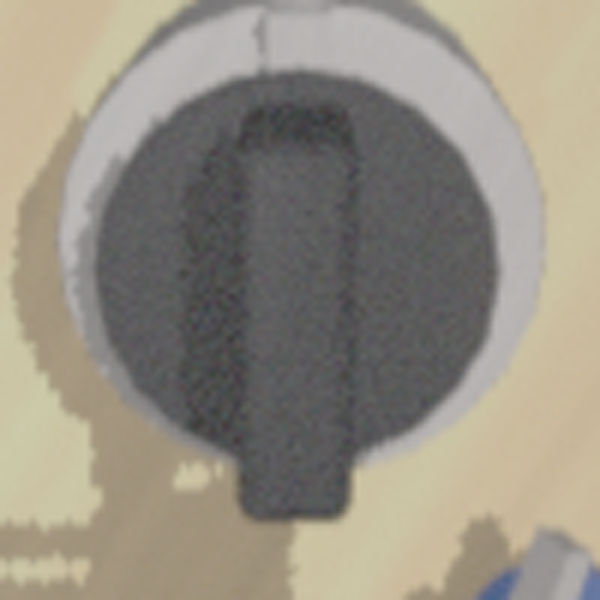

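Run:
```python
from h import *
import pickle
c=pickle.load(open("wtank2.pkl","rb")); f=lambda x,y:(264+(x+.5)/5-.5,132+(y+.5)/5-.5)
print("guide",at(c,*f(304.5,291),.062))
N=np.array([at(c,*f(*p),.079) for p in [(28,48),(577,46),(555,557),(51,559)]]);print("neck",N.mean(0))
for a,b in[(3,0),(2,1)]: d=N[b]-N[a];print(np.degrees(np.arctan2(d[1],d[0])),np.linalg.norm(d))
S=np.array([at(c,*f(*p),.079) for p in [(252,94),(354,95),(352,519),(258,519)]]);print("slots",S.mean(0))
c=pickle.load(open("wcap2.pkl","rb")); f=lambda x,y:(273+(x+.5)/6-.5,151+(y+.5)/6-.5)
for z,p in [(.118,(297,335)),(.0815,(297.5,266))]: print("cap",at(c,*f(*p),z))
P=[at(c,*f(*p),.118) for p in [(247,150),(352,150),(350,521),(239,521)]]; print(np.mean(P,0),np.linalg.norm(P[3]-P[0]),np.linalg.norm(P[1]-P[0]))
d=P[2]+P[3]-P[0]-P[1];d=-d;print(np.degrees(np.arctan2(d[1],d[0])))
```

```text
guide [0.53028471 0.19957965 0.062     ]
neck [0.53053786 0.1992049  0.079     ]
169.1681335462345 0.09615707459939497
169.08818084207493 0.09606432891134714
slots [0.53075629 0.19941626 0.079     ]
cap [ 0.56563124 -0.23278285  0.118     ]
cap [ 0.56516113 -0.23239786  0.0815    ]
[ 0.56600443 -0.23341407  0.118     ] 0.0515091233445689 0.013663299848018142
120.53084344507403
```

Run:
```python
from h import *
move_pose([.5657,-.2329,.16],dq(31.1)); servo_line([.5657,-.2329,.101],rate=.08); sleep(.1)
s=sense();print(s["clock"],s["ee_pos"],s["contact_force"])
close(35); sleep(.3); s=sense();print(s["clock"],s["ee_pos"],s["contact_force"],s["finger_gap"],s["wrist_torque"])
servo_line([.5657,-.2329,.205],rate=.1); sleep(.2); s=sense();print(s["clock"],s["ee_pos"],s["contact_force"],s["finger_gap"],s["wrist_torque"])
c=camera("wrist"); cv2.imwrite("pics/held.png",(255*(c["img"]/255.)**.45)[:,:,::-1].astype(np.uint8))
c=camera("scene"); cv2.imwrite("pics/helds.png",cv2.resize((255*(c["img"]/255.)**.6)[100:340,150:450,::-1].astype(np.uint8),(750,600)))
```

```text
8.675 [ 0.56618524 -0.23296873  0.10161623] [-0.68705064 -0.28839985 -0.09349987]
10.075 [ 0.56561774 -0.23289802  0.10094344] [-0.02598289 -0.7966873  -0.01620268] 0.015921570569354084 [-0.05459341 -0.07275176 -0.01438853]
11.4667 [ 0.56544729 -0.23279343  0.20440846] [-0.25829832  0.14198133 -1.89743376] 0.01597103302077084 [-0.01961889 -0.13231478  0.03213059]
```

View pics/held.png

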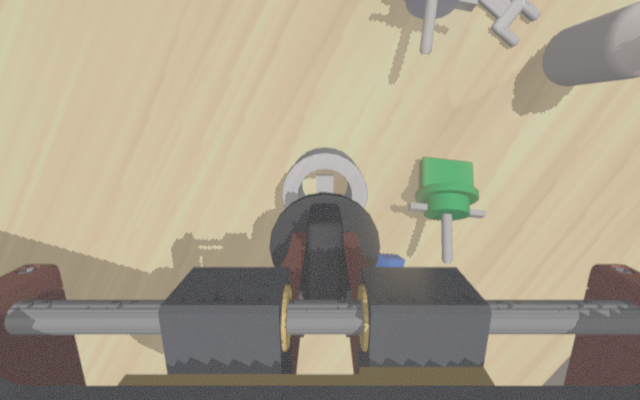

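View pics/helds.png

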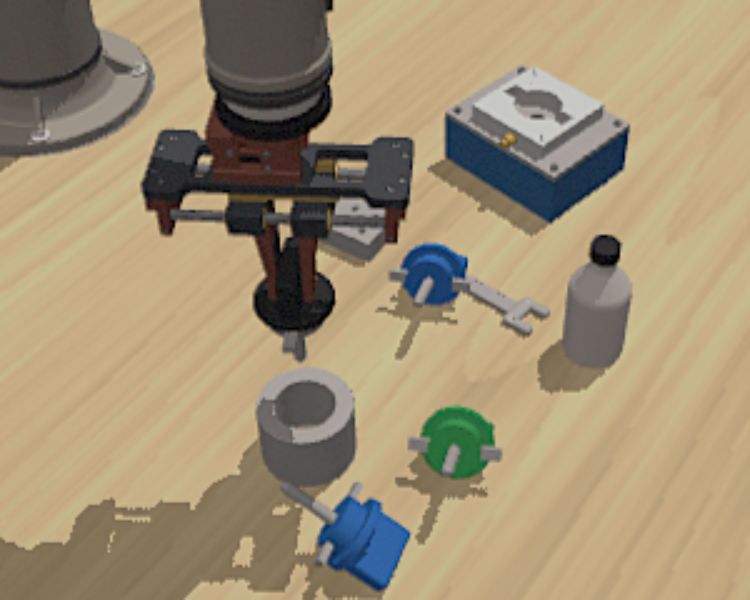

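Gripped (gap 15.9 mm against the 16 mm bar) and lifted, with the rod hanging straight. Next I'll carry it over the neck and check before lowering.

Run:
```python
from h import *
move_pose([.5305,.1994,.205],dq(79.1)); sleep(.2)
servo_line([.5305,.1994,.175],rate=.1); sleep(.3)
s=sense();print(s["clock"],s["ee_pos"],s["orientation"],s["contact_force"],s["finger_gap"],s["wrist_torque"])
out=[]
for n in ["scene","top"]:
    c=camera(n); 
    p=s["ee_pos"]
    g=(255*(c["img"]/255.)**.6).astype(np.uint8); u,v=proj(c,[.531,.1995,.1]).astype(int)
    tip=proj(c,[p[0],p[1],p[2]-.092]);o=proj(c,[p[0],p[1],p[2]-.027])
    k=g[v-50:v+50,u-50:u+50,::-1]; k=cv2.resize(k,(400,400),interpolation=cv2.INTER_CUBIC)
    for q in (tip,o): cv2.circle(k,tuple(((q-[u-50,v-50]+.5)*4).astype(int)),3,(0,0,255),1)
    out.append(k)
cv2.imwrite("pics/over.png",np.hstack(out))
```

```text
14.1083 [0.5307527  0.19956821 0.1754428 ] [1.42927988e-04 7.71080851e-01 6.36737123e-01 3.70270956e-04] [-0.82678546 -0.35467725 -2.00730673] 0.015852033677213023 [-0.02099628 -0.11391347  0.00541266]
```

View pics/over.png

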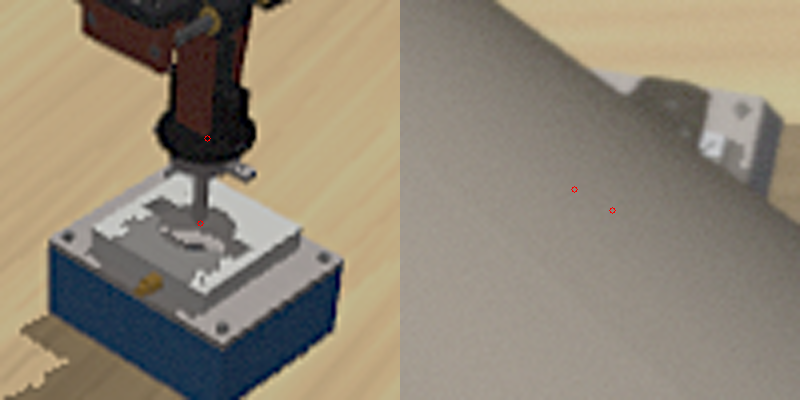

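The rod ends where predicted (scene crop (203,222), prediction (200,223)). Lowering now while watching the force.

```bash
cat > low.py <<'E'
from h import *
def low(x,y,z0,z1,step=.004,psi=79.1,flim=8,rate=.05):
    z=z0
    base=-2.0
    while z>z1+1e-6:
        z=max(z-step,z1); servo_line([x,y,z],dq(psi),rate=rate); s=sense(); f=s["contact_force"]
        print(round(s["clock"],2),round(z,4),(s["ee_pos"]*1000).round(1),f.round(1),s["wrist_torque"].round(2))
        if f[2]-base>flim or np.hypot(f[0],f[1])>flim: print("STOP"); return False
    return True
E
python3 - <<'E'
from low import *
servo_line([.5305,.1994,.158],dq(79.1),rate=.06)
low(.5305,.1994,.158,.134)
E
```

```text
14.89 0.154 [530.4 199.4 153.8] [-1.  -0.2 -2.2] [ 0.01 -0.16  0.04]
15.14 0.15 [530.4 199.3 149.8] [-0.4 -1.1 -1.9] [ 0.   -0.14 -0.04]
15.39 0.146 [530.3 199.3 145.7] [ 0.   0.1 -1.3] [ 0.05 -0.14  0.02]
15.64 0.142 [530.3 199.3 141.7] [ 0.2 -0.1 -2.2] [ 0.02 -0.14 -0.03]
15.89 0.138 [530.3 199.3 137.7] [-0.1  1.3 -2. ] [ 0.   -0.05 -0.04]
16.14 0.134 [530.3 199.3 133.7] [ 0.3 -0.3 -1.5] [ 0.06 -0.12  0.05]
```

The tip is through without contact (tip z is about 0.042). I'll continue to the seat.

Run:
```python
from low import *
low(.5305,.1994,.134,.110)
low(.5305,.1994,.110,.104,step=.001,flim=5)
sleep(.2); s=sense(); print(s["ee_pos"],s["contact_force"],s["clock"])
c=camera("scene"); g=(255*(c["img"]/255.)**.5).astype(np.uint8); cv2.imwrite("pics/dn.png",cv2.resize(g[95:195,310:420,::-1],(660,600),interpolation=cv2.INTER_CUBIC))
```

```text
16.39 0.13 [530.4 199.3 129.7] [-0.3 -1.1 -1.8] [ 0.08 -0.13 -0.02]
16.64 0.126 [530.3 199.3 125.7] [ 0.1  0.6 -2.4] [ 0.01 -0.1   0.05]
16.89 0.122 [530.3 199.3 121.7] [ 0.1 -0.1 -2.4] [ 0.08 -0.11  0.01]
17.14 0.118 [530.3 199.3 117.7] [ 0.8  0.6 -1.1] [ 0.07 -0.11 -0.04]
17.39 0.114 [530.3 199.3 113.7] [ 0.1 -0.  -1.6] [ 0.02 -0.17  0.  ]
17.64 0.11 [530.3 199.3 109.7] [ 0.6 -0.2 -1.6] [ 0.04 -0.13  0.03]
17.89 0.109 [530.5 199.4 109. ] [ 1.4 -0.3 -1.9] [ 0.08 -0.13  0.01]
18.14 0.108 [530.5 199.4 108. ] [ 0.  -0.2 -1. ] [ 0.09 -0.12 -0.03]
18.39 0.107 [530.5 199.4 106.9] [-0.1  0.1 -1.3] [ 0.   -0.15  0.04]
18.64 0.106 [530.5 199.4 106. ] [ 1.3 -0.6 -1.8] [ 0.01 -0.15  0.03]
18.89 0.105 [530.5 199.4 105.9] [-3.5 -2.6  7.2] [-0.36  0.56  0.03]
STOP
[0.53051848 0.19937246 0.10592014] [-3.0090807  -2.9725007   7.93040283] 19.0917
```

View pics/dn.png

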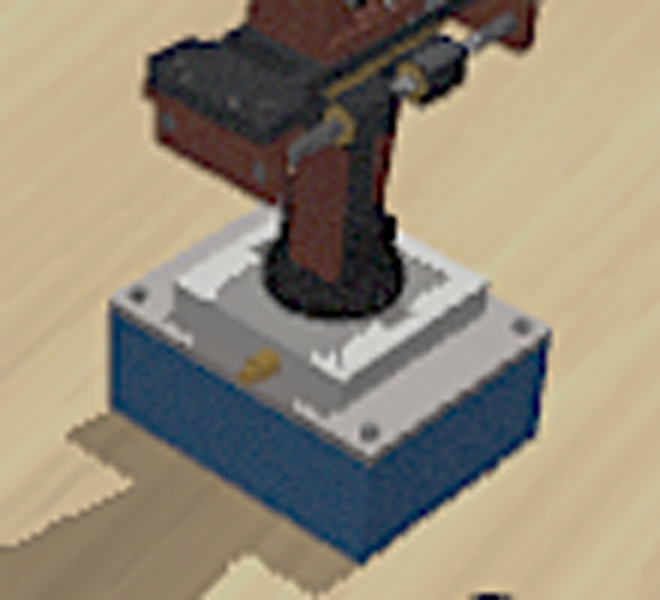

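It seated at TCP z = 0.1059, against 0.106 predicted for full seating. Now the 45° clockwise turn in steps, with a light downward press.

Run:
```python
from low import *
from scipy.spatial.transform import Rotation as Ro
servo_line([.5305,.1994,.1055],dq(79.1),rate=.03)
for psi in [74.1,69.1,64.1,59.1,54.1,49.1,44.1,39.1,34.1]:
    move_pose([.5305,.1994,.1055],dq(psi)); s=sense(); q=s["orientation"]
    print(round(s["clock"],2),psi,np.degrees(2*np.arctan2(q[2],q[1])).round(2),(s["ee_pos"]*1000).round(1),s["contact_force"].round(1),s["wrist_torque"].round(2),round(s["finger_gap"],5))
    if abs(s["wrist_torque"][2])>1.0: print("STOP");break
sleep(.5); s=sense();print(s["clock"],s["contact_force"],s["wrist_torque"],s["finger_gap"],s["ee_pos"])
for n in ["scene","wrist"]:
    c=camera(n); g=(255*(c["img"]/255.)**.5).astype(np.uint8)
    cv2.imwrite(f"pics/v_{n}.png",cv2.resize(g[95:195,310:420,::-1],(660,600),interpolation=cv2.INTER_CUBIC) if n=="scene" else g[:,:,::-1])
```

```text
19.64 74.1 74.22 [530.9 199.9 105.9] [-0.7  0.6  4.5] [ 0.14  0.05 -0.07] 0.01599
19.89 69.1 69.32 [530.9 200.  105.9] [-0.3  0.1  5.7] [ 0.15  0.   -0.08] 0.01602
20.14 64.1 64.38 [530.9 199.9 105.9] [0.3 0.6 5.8] [ 0.14 -0.02 -0.1 ] 0.01593
20.39 59.1 59.4 [530.9 199.9 105.9] [0.5 0.9 7. ] [ 0.15 -0.03 -0.1 ] 0.01556
20.64 54.1 54.4 [530.9 199.8 105.9] [-0.2  0.7  5.9] [ 0.15 -0.06 -0.11] 0.01576
20.89 49.1 49.4 [530.9 199.8 105.9] [0.6 0.1 6.4] [ 0.17 -0.01 -0.11] 0.01597
21.14 44.1 44.4 [530.9 199.8 105.9] [0.3 0.6 7.1] [ 0.14 -0.   -0.12] 0.01593
21.39 39.1 39.4 [530.9 199.8 105.9] [0.3 0.6 7. ] [ 0.1  -0.03 -0.15] 0.01594
21.64 34.1 34.4 [530.9 199.8 105.9] [0.5 0.6 6.9] [ 0.13 -0.08 -0.11] 0.01608
22.1417 [-0.61384602  0.19186526  5.8704766 ] [ 0.07041365 -0.01816704 -0.08335192] 0.015450408621628864 [0.53094926 0.19974617 0.10590067]
```

View pics/v_scene.png

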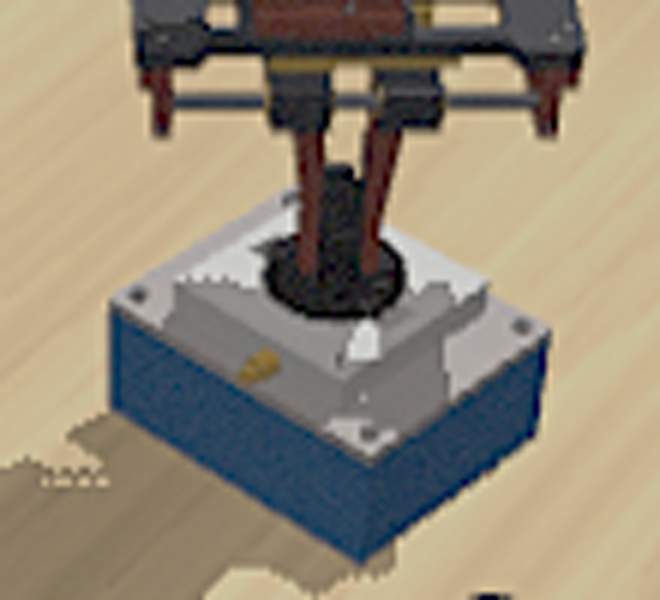

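View pics/v_wrist.png

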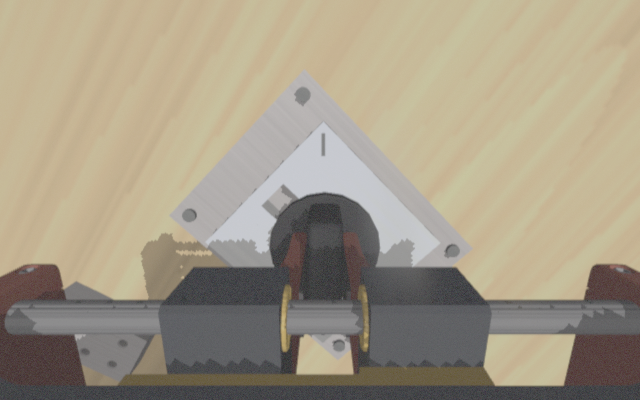

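The wrist view shows the vent line (323,132–157) vertical and collinear with the handle (324,205–290), and the slot at (280,198) is uncovered. The flange lies flat, the catch pin looks unmoved, and there was no torque rise. Handing in while gripping.

Run:
```python
from station import *
close_job(); s=sense(); print(s["clock"],s["finger_gap"],s["contact_force"])
```

```text
the job is handed in; nothing more can be done
the job is handed in; nothing more can be done
```

The black cap is fully down in the neck and turned 45° clockwise to the vent position. I handed the job in at about 22 s of the 48 s, with the gripper still holding it.

Last checks:
- **Seating:** the TCP stopped at 0.1059 m, against 0.106 m predicted for fully down. The downward press was about 8 N, counting the cap's weight.
- **Vent angle:** the tool heading reached 34.4°, against a target of 34.1°. In the wrist picture the handle lines up with the vent mark.
- **Catch:** turning torque stayed at or below 0.15 N m with no rise, so the catch was not touched. I had no direct reading of the catch itself.
- **Grip:** I commanded 35 N on the bar. The finger gap was 15.5 mm at the last reading, against 15.9–16.1 mm through most of the turn, and I took this as sensor noise.
- **Bystanders:** I moved nothing near the block, bottle or spanner and felt no unexpected contact. I did not measure their positions again at the end.
- **Disagreements:** the cameras differed by 1–2 mm at most on the cap and tank. After hand-in no further state could be read.

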